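# Tip the V block back onto its base and push it home against the stop

## Task

One of the two steel V blocks has been left lying on its side. Tip it over by pushing with the fingers so that it sits flat on its base with the V groove facing up, then push it along the worktop until it sits squarely against the front of the stop rail to the right of the other block, its groove along the rail. Only push it, never lift it off the worktop, and leave the other V block and everything else where it is.

Things in the scene. Friction and masses are not known exactly. Their poses are not given: they have to be found in the camera images.
- v_block: The V block to tip: steel, 0.3 to 0.6 kg, 45 mm along the groove (own x), 50 mm across (own y), 34 mm from base to groove side (own z). Origin: centre of the base face; own +z points out of the groove side. At the start it lies on its side (own +y up), 50 mm high and 34 mm deep, groove side roughly to the robot, base roughly to the rail. It must tip towards its base side, towards the rail.
- v_block_base_far (a point): Middle of the base edge of the v_block at own y = +25 mm, z = 0 (upper edge on the rail side at the start; the edge that meets the rail at the end).
- v_block_base_near (a point): Middle of the base edge at own y = -25 mm, z = 0 (at the start it lies on the worktop; the block tips about this edge).
- v_block_top_far (a point): Middle of the groove-side edge at own y = +25 mm, z = 34 mm: at the start the upper edge on the robot's side, 50 mm above the worktop. The V groove (bottom at own y = 0) leaves a flat land 9 mm wide along this edge: pushing there, 40 mm or more up, tips the block; pushing low only slides it. It balances at about 30 degrees, then falls onto its base by itself.
- v_block_top_near (a point): Middle of the groove-side edge at own y = -25 mm, z = 34 mm (on the worktop at the start).
- stop_rail: Steel stop rail fixed on the worktop (on a thin grey bench mat, flush with it): 200 mm long (own y), 24 mm deep (own +x, away from the robot), 12 mm high, with three screw heads 4 mm high on top. Origin: middle of the lower edge of its front face, which faces the robot (own -x). The v_block starts with its base about 120 mm in front of this face.
- v_block_mate: The other V block, same shape and size, loose, already on its base with the V up and against the rail, towards the rail's left end (centre 65 mm from the middle). Origin: centre of its base. To be left alone.
- focus_gauge: Bystander: aluminium gauge 30 x 22 mm, 75 mm tall, standing upright behind the rail. Origin: centre of its underside.
- hex_key: Bystander: black hex key 89 x 24 mm, 9 mm thick, lying to the left of the block's way, in front of the other V block. Origin: centre of its underside.
- screwdriver: Bystander: red-handled screwdriver 199 mm long, 26 mm high, lying farther to the left. Origin: centre of its underside.
- tag_blanks: Bystander: stack of plate blanks 34 x 53 x 14 mm near the front edge of the worktop. Origin: centre of its underside.
- brush: Bystander: small brush 85 x 30 mm, 23 mm high, near the front edge of the worktop. Origin: centre of its underside.
Things that resemble listed ones, but are neither listed nor needed, are in the scene too. Leave any brown look-alike of the v_block alone.

How it is judged:
By the outcome, as a careful person would: the job done as asked, in the order asked, and still so for the second after the job is handed in, with the robot touching nothing.
It also fails if it takes over 42 s, if anything falls off the work surface, if the arm or the gripper's body presses on something with over 40 N, if the wrist force passes 120 N, or if a joint passes its speed limit or range.

## Robot

A 6-joint arm with a two-finger parallel gripper is mounted at the origin on a cart in front of the work surface, level with it; the furniture and walls round the work are solid. World frame = base frame: x ahead of the robot, y to its left, z up, the work surface at z = 0. Lengths are in m, angles in rad, forces in N, time in s.
With the tool pointing down it reaches from about 0.225 to 0.875 m from the base axis. Payload 3.4 kg.
Tool frame: the origin (TCP) lies at the very end of the fingers, on their centre line; the grasp point (between the pads) lies 19 mm behind it (grasp_offset is the distance from the TCP to the grasp point, in m); y points along the fingers, z is the direction in which the jaws open and shut, and the axes are right-handed (so a half turn about y gives the same grasp; the last joint's range is limited). The gripper opens to 85 mm and grips with 20 to 120 N. Pads are 22 mm wide; open, the fingers measure 114 mm over their backs; the gripper's body (76 mm by 85 mm) begins 54 mm behind the grasp point. The pads swing forward as they close: fully open they stand 13 mm farther back than shut.
Start: joints at [1.104, 0.276, 1.505, -0, 1.361, -0.121], TCP at [0.195, 0.541, 0.231] pointing down, gripper open.
Joint ranges: [-2.89, 2.89], [-0.75, 2.08], [0.22, 2.7], [-1.18, 4.32], [0.11, 2.71], [-2.7, 2.7]. Speed limits (rad/s): [2.57, 2.57, 3.14, 3.14, 3.14, 3.14].

## Interface

Orientations are given as a unit quaternion [w, x, y, z].
In Python, from rig import get_state, get_image, sign_off, grasp_offset gives the robot as it stands.
- The arm moves only by the shell command python3 -m jog 'ROWS' [FORCE]. ROWS is JSON, one flat list of numbers, 7 for each row, row after row: the closure in counts, from 0 (fully open) to 255 (shut), then the shift along the tool's x, y, z in cm, then the turn, a rotation vector about the tool's x, y, z in units of 8 degrees (1.0 is 8 degrees). In form: [jaw, tx, ty, tz, rx, ry, rz, jaw, tx, ty, tz, rx, ry, rz, ...]. A call has 1 to 12 rows; each row is the pose to reach, as a shift and turn from the pose commanded when the call began, along the tool's axes at that moment; what a row does not reach only later rows make up. A row lasts 1/8 s, in which the tool goes at most 62.5 mm and 10.7 degrees, less where a joint would pass 70% of its speed; a pose out of reach is approached as far as the arm can. A call with a gripper value outside its range is refused whole. The fingers move at their own pace and stop on an object; FORCE is the grip in N (left out, the last holds). Time passes only in rows, so rows that repeat a pose let the fingers close. It gives the time, the measured TCP pose, the force and the opening at its end, in the units of the state.
- get_state(): the state, without advancing time (a new reading comes with each control period).
- get_image(name): name is "scene" or "side" or "wrist"; returns a dict with "color" (480x640x3 uint8, blue, green, red), "mtx" (3x3 intrinsics, pixels), "R" (3x3) and "t" (3): a world point X has camera coordinates R X + t; the wrist camera has in their place "tool_from_camera" (4x4, takes a point from camera to tool coordinates, whose origin is the TCP and whose axes are the tool frame's). Camera axes: x right, y down, z forward; pixel columns grow to the right and rows downward; lengths in m; the calibration is good to about 2 mm. The wrist camera is an equidistant fisheye: a pixel r from the principal point sees the ray r / f radians off the axis. A picture is of the moment at which its call begins: read the wrist's pose just before it. There is no depth.
- sign_off(): hands the job in, once; it reports no verdict.
The state is a dict: "clock": time; "qpos": joint angles; "qd": joint speeds; "effort": joint torques, N m; "position": TCP position; "ee_rot": TCP orientation; "contact_force": force on the tool from outside, world axes, zero at the start; "moment": the same for the moment, N m; "width": finger opening in m.
Only numpy, scipy, OpenCV 4.12 (cv2) and the standard library are available. Lean on these libraries where they do the work, as an engineer would, in place of code of your own. Each camera call takes 0.05 s, during which the arm holds its last target.

## Working session

There is one attempt and no reset: what is moved stays moved. The work goes in short steps, Python scripts to look and compute and a shell command to move; the robot and the scene stay as the last step left them, time stands still between calls to the robot, and variables do not carry over. Pictures are saved under pics/ and viewed, and the job is handed in when it is done.

```bash
ls; mkdir -p pics
python3 - <<'E'
from rig import *
import cv2
print(get_state(), grasp_offset)
for n in ["scene","side","wrist"]:
    d=get_image(n); cv2.imwrite(f"pics/{n}0.png",d["color"])
    print(n,{k:v for k,v in d.items() if k!="color"})
E
```

```text
pics
{'clock': 0.0, 'qpos': array([ 1.10399972e+00,  2.76615132e-01,  1.50615164e+00, -2.87622098e-05,
        1.36068539e+00, -1.21001293e-01]), 'qd': array([ 0.00019534, -0.00133924,  0.00053532,  0.00011553, -0.00015897,
       -0.00188037]), 'effort': array([ 1.84545454e-03, -4.16786849e+01, -2.45806271e+01, -1.42323420e-04,
        1.05917954e-02,  3.18451885e-05]), 'position': array([0.1946676 , 0.54047921, 0.23042085]), 'ee_rot': array([-0.69593204,  0.69719629, -0.12182768,  0.12146581]), 'contact_force': array([-0.38875918, -1.00090328, -0.54606283]), 'moment': array([-0.02127546,  0.02990833,  0.04433657]), 'width': 0.08548808626189984} 0.0187
scene {'mtx': array([[541.15367324,   0.        , 320.83590896],
       [  0.        , 541.15367324, 236.58146765],
       [  0.        ,   0.        ,   1.        ]]), 'R': array([[ 0.79589414,  0.60532845, -0.01140096],
       [ 0.51134547, -0.68216798, -0.52265922],
       [-0.32415787,  0.41015158, -0.85246546]]), 't': array([-0.39877708, -0.30890102,  1.34874297])}
side {'mtx': array([[485.12785094,   0.        , 311.37431367],
       [  0.        , 485.12785094, 240.39584055],
       [  0.        ,   0.        ,   1.        ]]), 'R': array([[ 0.93223413, -0.36125249,  0.02088474],
       [-0.20782148, -0.58175735, -0.78636418],
       [ 0.29622587,  0.72873523, -0.61741008]]), 't': array([-0.54596391,  0.14034131,  0.78726379])}
wrist {'mtx': array([[371.64829954,   0.        , 325.44106912],
       [  0.        , 371.64829954, 239.69797037],
       [  0.        ,   0.        ,   1.        ]]), 'tool_from_camera': array([[ 3.94649008e-04,  9.55950706e-01,  2.93526987e-01,
        -7.53335692e-02],
       [ 4.79258148e-04, -2.93527157e-01,  9.55950615e-01,
        -1.41046081e-01],
       [ 9.99999807e-01, -2.36589762e-04, -5.73987366e-04,
         9.13225006e-04],
       [ 0.00000000e+00,  0.00000000e+00,  0.00000000e+00,
         1.00000000e+00]])}
```

View pics/scene0.png

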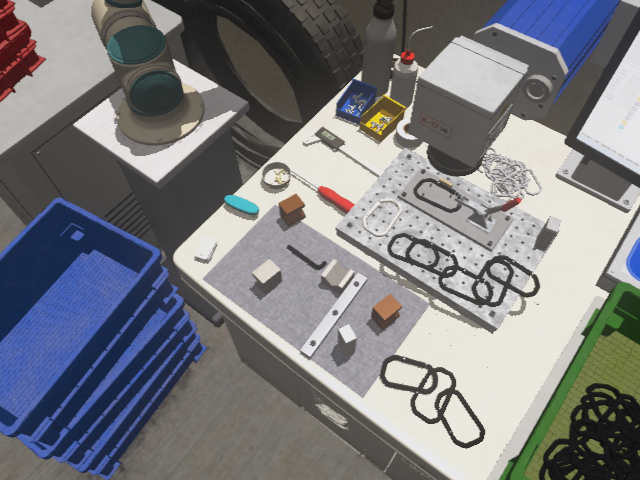

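View pics/side0.png

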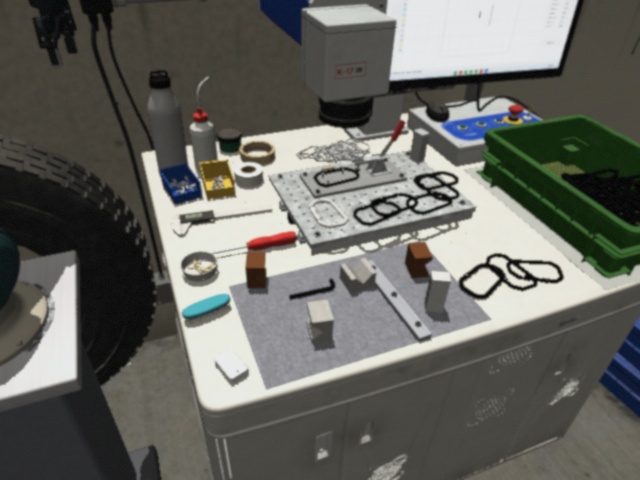

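View pics/wrist0.png

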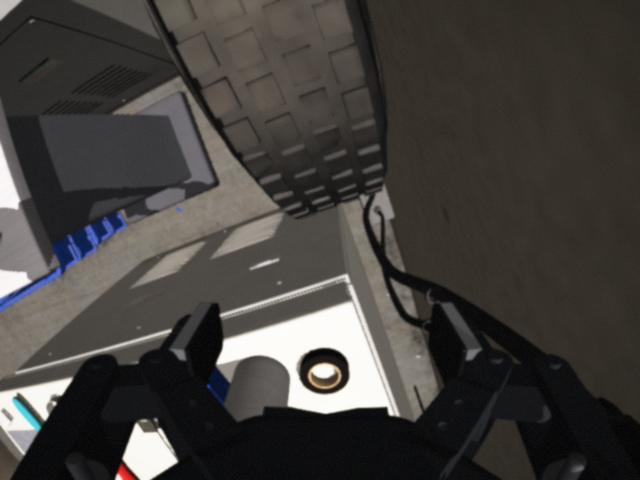

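Run:
```python
import cv2
a=cv2.imread("pics/scene0.png")[225:375,230:430]; cv2.imwrite("pics/sc.png",cv2.resize(a,None,fx=4,fy=4,interpolation=cv2.INTER_CUBIC))
a=cv2.imread("pics/side0.png")[245:350,280:460]; cv2.imwrite("pics/sd.png",cv2.resize(a,None,fx=4,fy=4,interpolation=cv2.INTER_CUBIC))
```

```text
(no output)
```

View pics/sc.png

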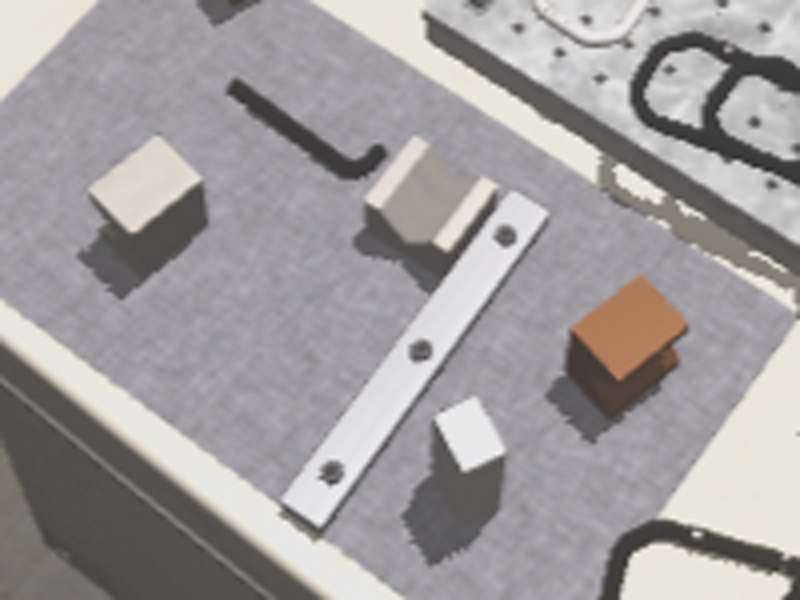

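View pics/sd.png

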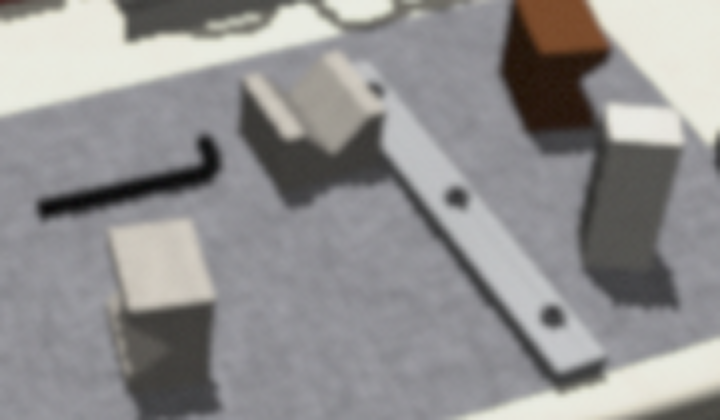

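```bash
cat > h.py <<'E'
import numpy as np
from rig import get_image
def ray(d,px,z):
    R,t,K=d["R"],d["t"],d["mtx"]
    c=-R.T@t; v=R.T@np.linalg.solve(K,[px[0],px[1],1.])
    return (c+v*(z-c[2])/v[2])
def proj(d,X):
    p=d["mtx"]@(d["R"]@np.asarray(X)+d["t"]); return p[:2]/p[2]
E
cat > m.py <<'E'
from h import *
S=get_image("scene");D=get_image("side")
s=lambda l,z:[ray(S,(230+x/4-.375,225+y/4-.375),z)[:2].round(4) for x,y in l]
d=lambda l,z:[ray(D,(280+x/4-.375,245+y/4-.375),z)[:2].round(4) for x,y in l]
print("rail scene LF,LB,RF,RB",s([(513,190),(548,212),(283,497),(320,522)],.012))
print("rail side LB?,RB,RF",d([(370,62),(605,353),(560,370)],.012))
print("rail side front top edge",d([(385,150),(480,265)],.012))
print("block scene",s([(89,189),(158,136),(204,182),(134,235)],.05))
print("block side",d([(109,228),(193,220),(214,300),(126,310)],.05))
print("mate scene (land far)",s([(418,136),(366,197),(490,180),(438,243)],.034))
print("mate side",d([(245,75),(283,138),(325,52),(383,110)],.034))
print("gauge",s([(435,415),(475,397),(505,455),(468,472)],.075))
print("hex",s([(230,87),(360,175),(385,150)],.009))
E
python3 m.py
```

```text
rail scene LF,LB,RF,RB [array([ 0.6541, -0.0772]), array([ 0.6753, -0.0768]), array([ 0.6615, -0.2739]), array([ 0.6827, -0.273 ])]
rail side LB?,RB,RF [array([ 0.6776, -0.0814]), array([ 0.685 , -0.2759]), array([ 0.6633, -0.2773])]
rail side front top edge [array([ 0.6562, -0.1385]), array([ 0.6615, -0.2157])]
block scene [array([ 0.4987, -0.2181]), array([ 0.5066, -0.1753]), array([ 0.5412, -0.1815]), array([ 0.5325, -0.224 ])]
block side [array([ 0.5083, -0.1767]), array([ 0.5417, -0.1841]), array([ 0.5326, -0.2269]), array([ 0.4989, -0.22  ])]
mate scene (land far) [array([ 0.6042, -0.0909]), array([ 0.6042, -0.134 ]), array([ 0.6476, -0.0895]), array([ 0.6475, -0.133 ])]
mate side [array([ 0.6062, -0.0928]), array([ 0.6048, -0.1368]), array([ 0.6475, -0.0905]), array([ 0.6544, -0.1353])]
gauge [array([ 0.7083, -0.2194]), array([ 0.7175, -0.2017]), array([ 0.744 , -0.2159]), array([ 0.7356, -0.2321])]
hex [array([ 0.5   , -0.1149]), array([ 0.586 , -0.1156]), array([ 0.5874, -0.0963])]
```

```bash
cat >> h.py <<'E'
from scipy.spatial.transform import Rotation as Ro
from rig import get_state
def pose():
    s=get_state(); q=s["ee_rot"]; return np.array(s["position"]),Ro.from_quat([q[1],q[2],q[3],q[0]]).as_matrix()
def togo(p,yaw):
    "target TCP p, tool x heading yaw (tool down) -> shift cm, turn units"
    P,R=pose(); x=np.array([np.cos(yaw),np.sin(yaw),0]);y=np.array([0,0,-1.]);T=np.c_[x,y,np.cross(x,y)]
    return (R.T@(np.array(p)-P)*100).round(2), (Ro.from_matrix(R.T@T).as_rotvec(degrees=True)/8).round(3)
E
python3 - <<'E'
from h import *
P,R=pose(); print(R.round(3)); S=get_image("scene")
print(ray(S,(376,98),0),ray(S,(403,98),0), ray(S,(344,205),0))
a=np.radians(-11.4)
# contact face 30mm off block
n=np.array([np.cos(a),np.sin(a),0]); g=np.array([.503,-.1975,0])
print(togo(g-n*.041+[0,0,.044],a),togo(g-n*.041+[0,0,.044],a+np.pi), (g-n*.041))
E
```

```text
[[ 0.941 -0.     0.339]
 [-0.339 -0.001  0.941]
 [-0.    -1.    -0.001]]
[0.40141715 0.36115088 0.        ] [ 4.56051260e-01  4.01698841e-01 -1.11022302e-16] [0.52986484 0.04668741 0.        ]
(array([ 49.96,  18.73, -59.61]), array([ 4.000e-03, -1.051e+00, -1.000e-03])) (array([ 49.96,  18.73, -59.61]), array([1.0000e-03, 2.1449e+01, 6.0000e-03])) [ 0.46280888 -0.18939605  0.        ]
```

```bash
python3 -m jog '[255,4,-4,-5,0,0,0, 255,8,-5,-10,0,0,0, 255,12.5,-4,-15,0,-0.5,0, 255,16.7,-2,-20,0,-1,0, 255,21,0,-25,0,-1.05,0, 255,25,2,-30,0,-1.05,0, 255,29,4,-35,0,-1.05,0, 255,33.5,6,-40,0,-1.05,0, 255,38,7,-45,0,-1.05,0, 255,42,7,-50,0,-1.05,0, 255,46,7,-55,0,-1.05,0, 255,50,8,-59.6,0,-1.05,0]' 40
python3 - <<'E'
from h import *
a=np.radians(-11.4)
n=np.array([np.cos(a),np.sin(a),0]); g=np.array([.503,-.1975,0])
print(togo(g-n*.036+[0,0,.045],a),get_state()["contact_force"])
E
```

```text
clock: 1.8
position: [0.4452, -0.1409, 0.1573]
ee_rot: [0.704, -0.704, 0.07, -0.071]
contact_force: [0.3, 0.1, -0.0]
width: -0.0002
(array([ 3.17, 11.23, -4.4 ]), array([-0.001, -0.009,  0.011])) [ 0.30077683  0.13226064 -0.01125918]
```

```bash
python3 -m jog '[255,0,0,0,0,0,0,255,0,0,0,0,0,0]'
python3 - <<'E'
from h import *
import cv2
a=np.radians(-11.4)
n=np.array([np.cos(a),np.sin(a),0]); g=np.array([.503,-.1975,0])
print(togo(g-n*.036+[0,0,.045],a))
E
```

```text
clock: 2.05
position: [0.4439, -0.1383, 0.1567]
ee_rot: [0.704, -0.703, 0.071, -0.07]
contact_force: [-0.2, -1.0, 0.1]
width: 0.0001
(array([ 3.39, 11.16, -4.64]), array([-0.007, -0.009, -0.012]))
```

```bash
python3 -m jog '[255,3.4,0,-4.6,0,0,0,255,3.4,5,-4.6,0,0,0,255,3.4,8.5,-4.6,0,0,0,255,3.4,11.1,-4.6,0,0,0,255,3.4,11.1,-4.6,0,0,0,255,3.4,11.1,-4.6,0,0,0]'
python3 - <<'E'
from h import *
import cv2
a=np.radians(-11.4)
n=np.array([np.cos(a),np.sin(a),0]); g=np.array([.503,-.1975,0])
print(togo(g-n*.011+[0,0,.045],a), get_state()["contact_force"])
a=get_image("side")["color"][200:350,250:450]; cv2.imwrite("pics/sd1.png",cv2.resize(a,None,fx=4,fy=4,interpolation=cv2.INTER_CUBIC))
a=get_image("wrist")["color"]; cv2.imwrite("pics/w1.png",a)
E
```

```text
clock: 2.8
position: [0.4694, -0.1897, 0.0472]
ee_rot: [-0.703, 0.704, -0.069, 0.07]
contact_force: [0.6, -0.3, 0.2]
width: 0.0
(array([ 2.35,  0.22, -0.1 ]), array([0.002, 0.009, 0.011])) [ 0.58479173 -0.29385097  0.2107056 ]
```

View pics/sd1.png

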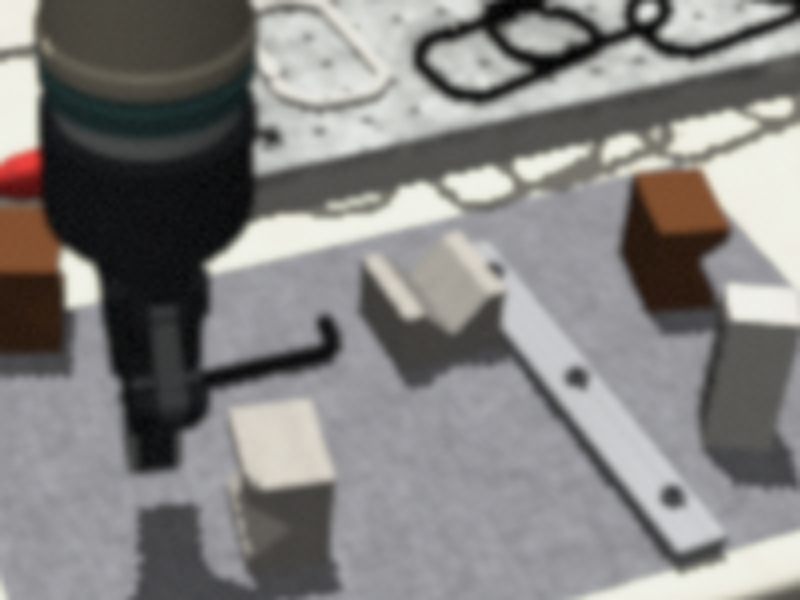

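View pics/w1.png

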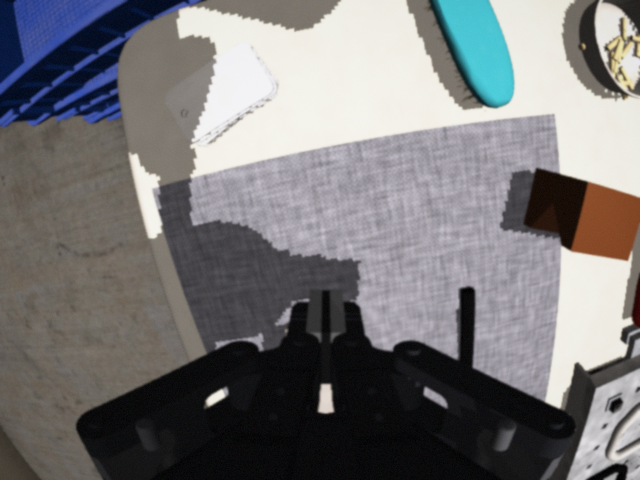

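```bash
python3 -m jog '[255,1.5,0.25,-0.1,0,0,0,255,2,0.25,-0.1,0,0,0,255,2.3,0.25,-0.1,0,0,0,255,2.6,0.15,-0.1,0,0,0,255,2.6,0.15,-0.1,0,0,0]'
python3 - <<'E'
from h import *
import cv2
print(get_state()["contact_force"])
a=get_image("side")["color"][200:350,250:450]; cv2.imwrite("pics/sd2.png",cv2.resize(a,None,fx=4,fy=4,interpolation=cv2.INTER_CUBIC))
E
```

```text
clock: 3.52
position: [0.4936, -0.1963, 0.0445]
ee_rot: [0.704, -0.703, 0.071, -0.07]
contact_force: [-2.2, 0.7, 1.9]
width: 0.0001
[-2.23073613  0.71487475  1.9370148 ]
```

View pics/sd2.png

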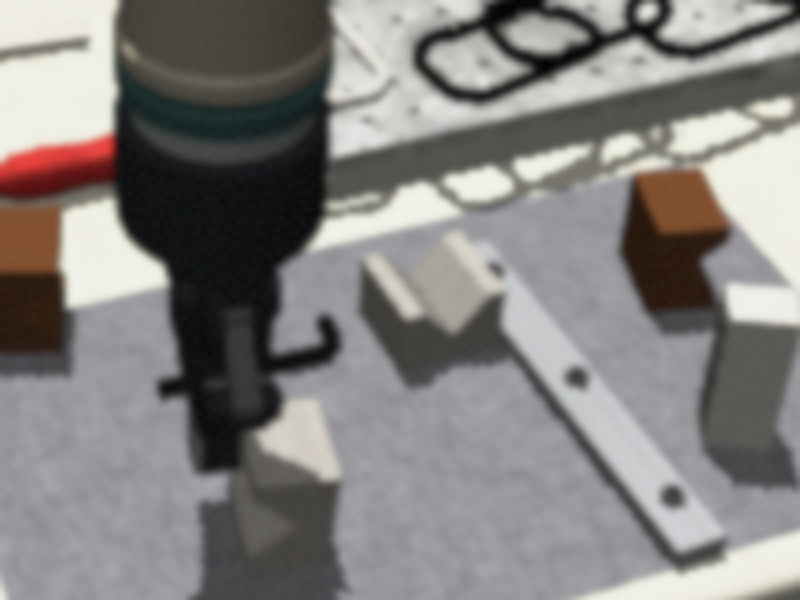

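```bash
python3 -m jog '[255,0.3,-0.25,0,0,0,0,255,0.6,-0.45,0,0,0,0,255,0.9,-0.6,0,0,0,0,255,1.2,-0.75,0,0,0,0,255,1.2,-0.75,0,0,0,0]'
python3 - <<'E'
from h import *
import cv2
print(get_state()["contact_force"])
a=get_image("side")["color"][200:350,250:450]; cv2.imwrite("pics/sd3.png",cv2.resize(a,None,fx=4,fy=4,interpolation=cv2.INTER_CUBIC))
E
```

```text
clock: 4.2
position: [0.5064, -0.1991, 0.0522]
ee_rot: [-0.704, 0.704, -0.07, 0.071]
contact_force: [-0.5, -0.4, 0.3]
width: -0.0001
[-0.48982237 -0.40056876  0.31107642]
```

View pics/sd3.png

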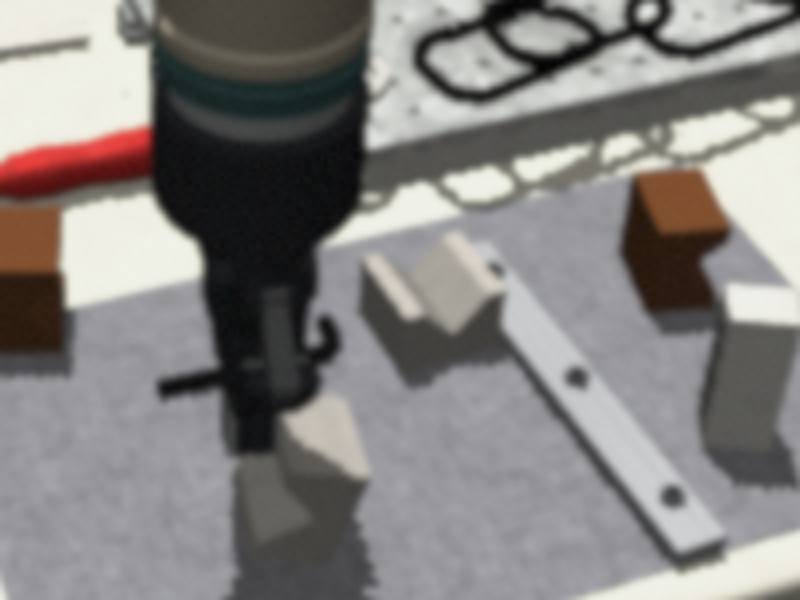

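```bash
python3 -m jog '[255,0.3,-0.12,0,0,0,0,255,0.6,-0.22,0,0,0,0,255,0.9,-0.3,0,0,0,0,255,1.2,-0.36,0,0,0,0,255,1.4,-0.4,0,0,0,0,255,1.4,-0.4,0,0,0,0,255,1.4,-0.4,0,0,0,0]'
python3 - <<'E'
from h import *
import cv2
print(get_state()["contact_force"])
a=get_image("side")["color"][200:350,250:450]; cv2.imwrite("pics/sd4.png",cv2.resize(a,None,fx=4,fy=4,interpolation=cv2.INTER_CUBIC))
E
```

```text
clock: 5.12
position: [0.5194, -0.2016, 0.056]
ee_rot: [0.704, -0.704, 0.07, -0.07]
contact_force: [0.0, 0.6, 0.9]
width: 0.0002
[0.00544987 0.56588279 0.93770642]
```

View pics/sd4.png

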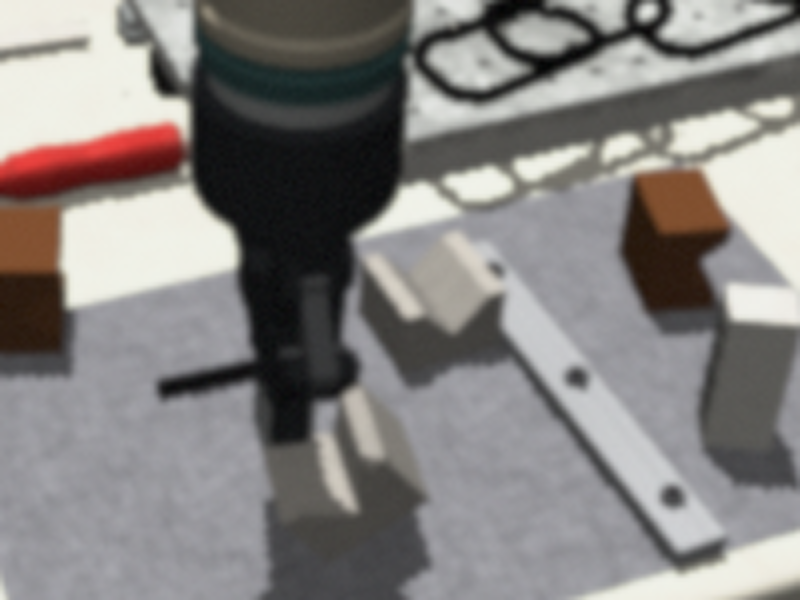

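```bash
python3 -m jog '[255,-2,0,0,0,0,0,255,-5,0,0,0,0,0,255,-6,0,0,0,0,0,255,-6,0,0,0,0,0]'
python3 - <<'E'
from h import *
import cv2
for n in("side","scene"):
  I=get_image(n)["color"]
  a=I[200:350,250:450] if n=="side" else I[225:375,230:430]; cv2.imwrite(f"pics/{n}5.png",cv2.resize(a,None,fx=4,fy=4,interpolation=cv2.INTER_CUBIC))
E
```

```text
clock: 5.68
position: [0.4608, -0.19, 0.0563]
ee_rot: [-0.704, 0.704, -0.07, 0.071]
contact_force: [-0.6, -0.9, 0.1]
width: 0.0002
```

View pics/side5.png

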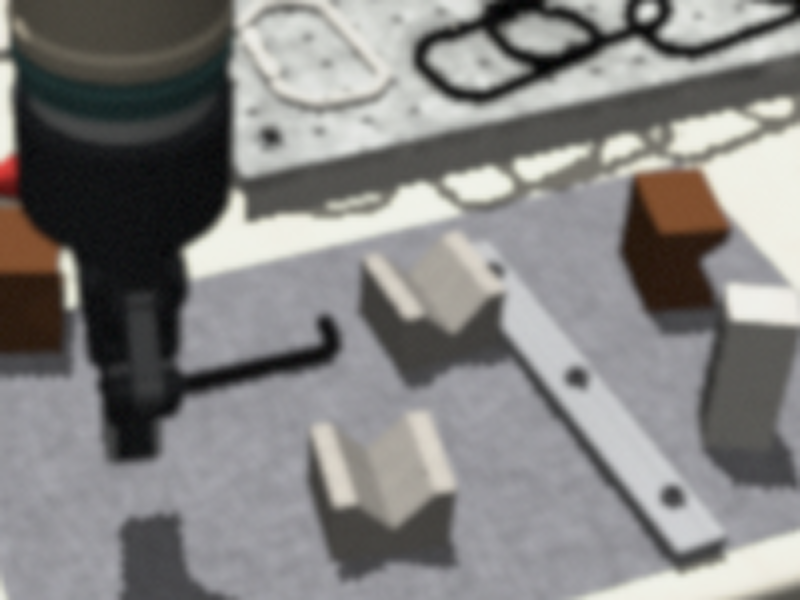

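View pics/scene5.png

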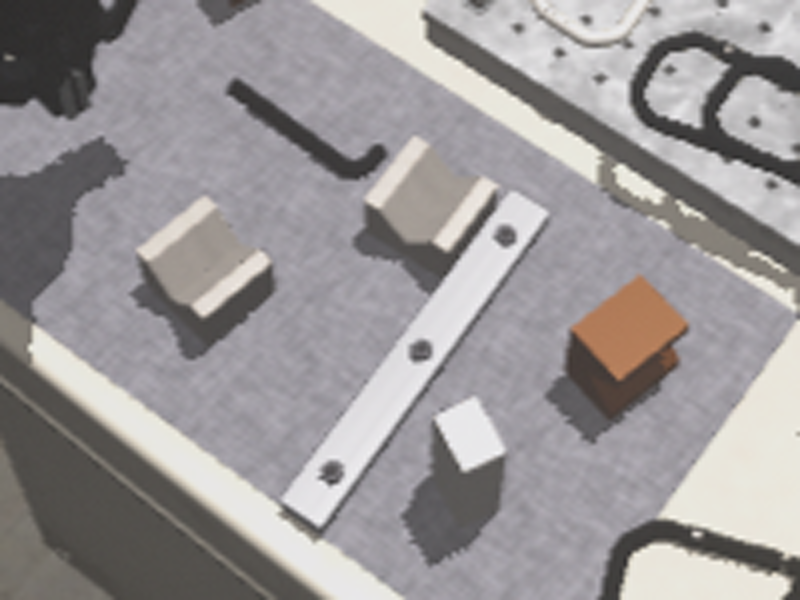

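Run:
```python
from h import *
S=get_image("scene");D=get_image("side")
s=lambda l,z:[ray(S,(230+x/4-.375,225+y/4-.375),z)[:2].round(4) for x,y in l]
d=lambda l,z:[ray(D,(250+x/4-.375,200+y/4-.375),z)[:2].round(4) for x,y in l]
A=s([(208,198),(138,250),(271,258),(202,318)],.034);B=d([(311,428),(333,509),(432,410),(456,490)],.034)
print(A,B); M=(np.array(A)+np.array(B))/2
y=(M[0]+M[2]-M[1]-M[3]);x=(M[2]+M[3]-M[0]-M[1]);print(M.mean(0),np.degrees([np.arctan2(-y[0],y[1]),np.arctan2(x[1],x[0])]))
```

```text
[array([ 0.5421, -0.1813]), array([ 0.5329, -0.2239]), array([ 0.5874, -0.1883]), array([ 0.5808, -0.233 ])] [array([ 0.5416, -0.1842]), array([ 0.5328, -0.2274]), array([ 0.5926, -0.1918]), array([ 0.5825, -0.2351])]
[ 0.5615875 -0.208125 ] [-11.29091208  -9.1985755 ]
```

Run:
```python
from h import *
a=np.radians(-11)
for p,h in [([.461,-.188,.008],-11),([.516,-.199,.008],-11),([.526,-.201,.008],-11),([.56,-.206,.008],-4),([.585,-.209,.008],2.2),([.5985,-.21,.008],2.2)]: print(*togo(p,np.radians(h)))
```

```text
[-0.15  4.82  0.21] [ 0.002 -0.051  0.011]
[5.45 4.83 0.22] [ 0.002 -0.051  0.011]
[6.47 4.83 0.23] [ 0.002 -0.051  0.011]
[9.91 4.83 0.41] [ 0.003 -0.926  0.011]
[12.42  4.84  0.61] [ 0.004 -1.701  0.011]
[13.76  4.84  0.78] [ 0.004 -1.701  0.011]
```

```bash
python3 -m jog '[255,0,4.8,0.2,0,-0.05,0,255,0,4.8,0.2,0,-0.05,0,255,4,4.8,0.2,0,-0.05,0,255,5.4,4.8,0.2,0,-0.05,0,255,6,4.8,0.2,0,-0.05,0,255,6.6,4.8,0.2,0,-0.05,0,255,7.2,4.8,0.25,0,-0.1,0,255,7.2,4.8,0.25,0,-0.1,0]'
python3 - <<'E'
from h import *
import cv2
print(get_state()["contact_force"])
for p,h in [([.56,-.206,.008],-4),([.585,-.209,.008],2.2),([.5985,-.21,.008],2.2)]: print(*togo(p,np.radians(h)))
for n in("side","scene"):
  I=get_image(n)["color"]
  a=I[200:350,250:450] if n=="side" else I[225:375,230:430]; cv2.imwrite(f"pics/{n}6.png",cv2.resize(a,None,fx=4,fy=4,interpolation=cv2.INTER_CUBIC))
E
```

```text
clock: 6.88
position: [0.5295, -0.2007, 0.0079]
ee_rot: [0.705, -0.704, 0.067, -0.064]
contact_force: [-4.3, 0.4, 3.6]
width: -0.0001
[-4.32250291  0.3732789   3.64289242]
[ 3.1  -0.02  0.04] [-0.008 -0.824 -0.032]
[ 5.61 -0.03  0.21] [-0.01  -1.599 -0.031]
[ 6.96 -0.04  0.36] [-0.01  -1.599 -0.031]
```

View pics/side6.png

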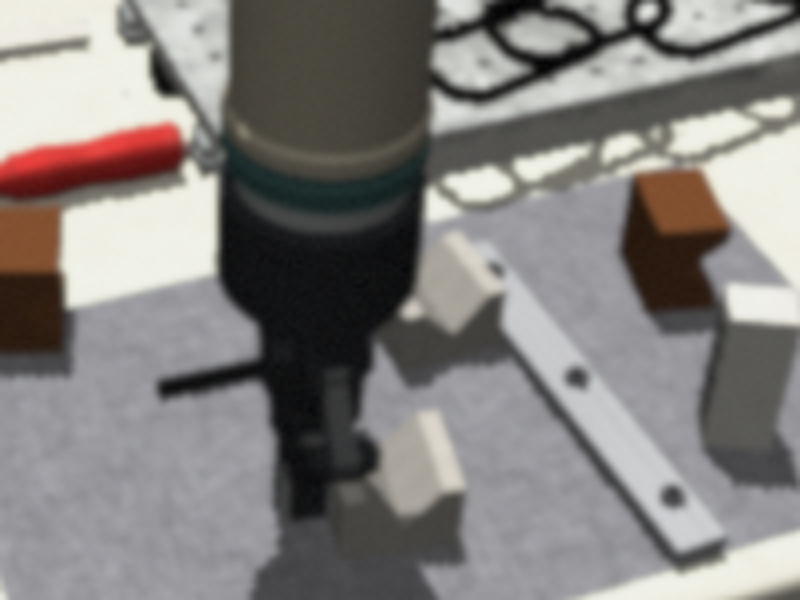

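View pics/scene6.png

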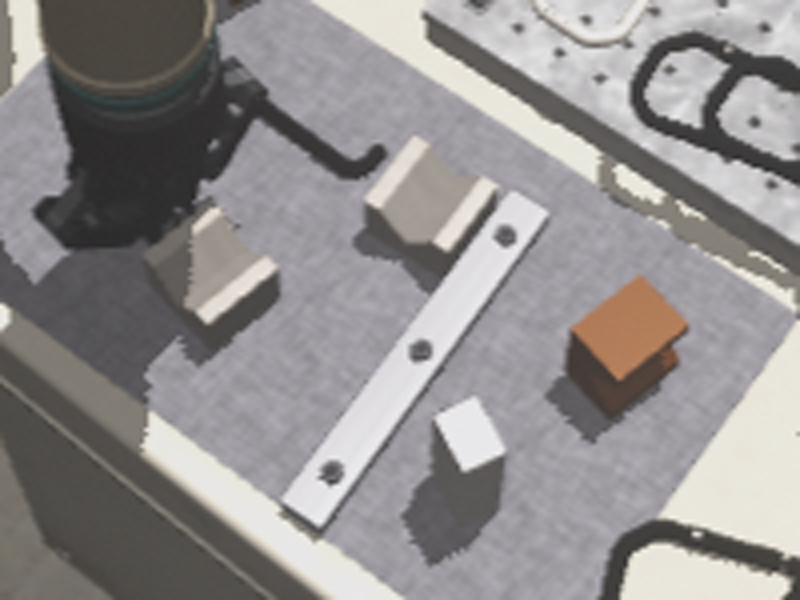

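```bash
python3 -m jog '[255,0.2,0.1,0,0,-0.1,-0.4,255,0.7,0.1,0,0,-0.2,-0.4,255,1.2,0.1,0,0,-0.35,-0.4,255,1.7,0.1,0,0,-0.5,-0.4,255,2.2,0.1,0,0,-0.65,-0.4,255,2.7,0.1,0,0,-0.8,-0.4,255,3.2,0.1,0.05,0,-0.95,-0.4,255,3.7,0.1,0.08,0,-1.1,-0.4,255,4.2,0.1,0.11,0,-1.25,-0.4,255,4.2,0.1,0.11,0,-1.25,-0.4]'
python3 - <<'E'
from h import *
import cv2
print(get_state()["contact_force"])
for p,h in [([.585,-.209,.008],2.2),([.5985,-.21,.008],2.2)]: print(*togo(p,np.radians(h)))
for n in("side","scene"):
  I=get_image(n)["color"]
  a=I[200:350,250:450] if n=="side" else I[225:375,230:430]; cv2.imwrite(f"pics/{n}7.png",cv2.resize(a,None,fx=4,fy=4,interpolation=cv2.INTER_CUBIC))
E
```

```text
clock: 8.22
position: [0.5745, -0.2086, 0.0073]
ee_rot: [-0.705, 0.709, 0.017, 0.024]
contact_force: [-0.2, 0.3, -0.5]
width: 0.0001
[-0.2021861   0.28884462 -0.47504094]
[ 1.05 -0.01 -0.03] [ 0.049 -0.349  0.412]
[ 2.4   0.07 -0.12] [ 0.049 -0.349  0.412]
```

View pics/side7.png

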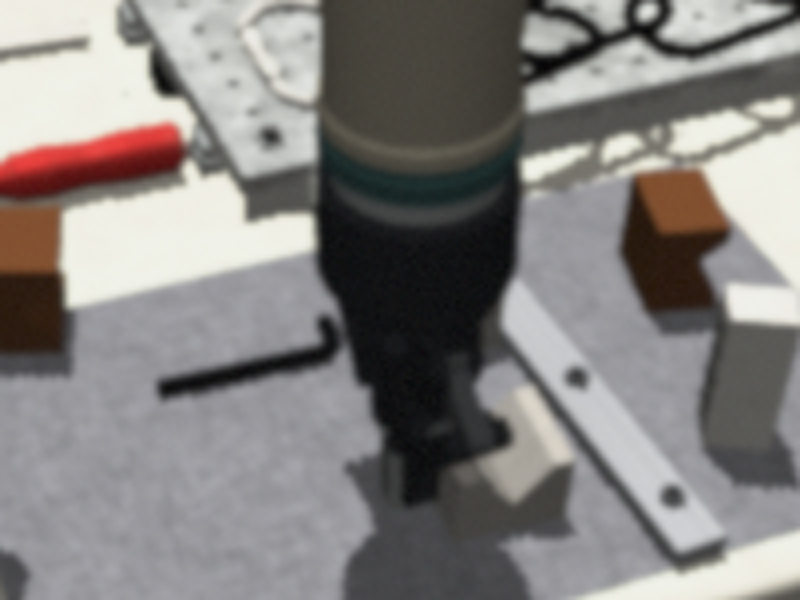

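View pics/scene7.png

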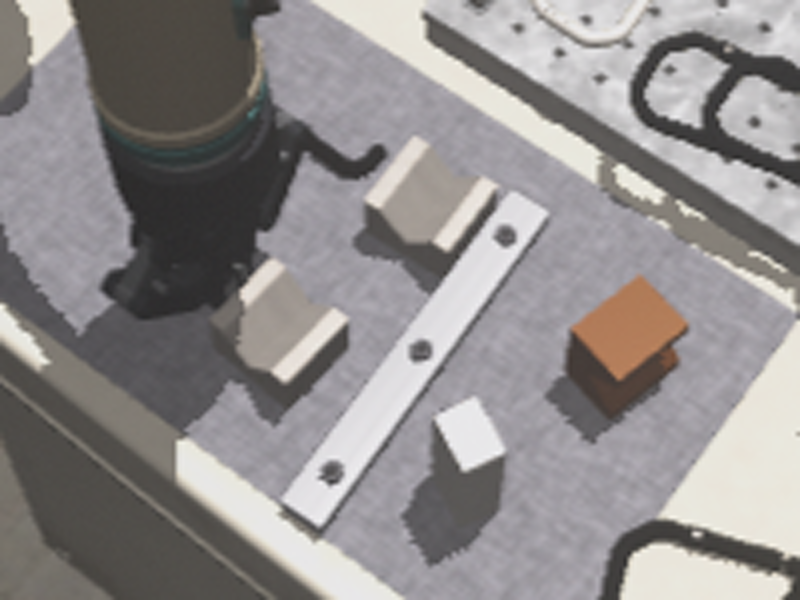

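```bash
python3 -m jog '[255,0.4,0,0,0,-0.12,0,255,0.8,0,0,0,-0.25,0,255,1.2,0,-0.05,0,-0.35,0,255,1.6,0,-0.08,0,-0.35,0,255,2.0,0.05,-0.1,0,-0.35,0,255,2.2,0.05,-0.1,0,-0.35,0,255,2.2,0.05,-0.1,0,-0.35,0]'
python3 - <<'E'
from h import *
import cv2
print(get_state()["contact_force"])
for p,h in [([.5985,-.21,.008],2.2)]: print(*togo(p,np.radians(h)))
for n in("side","scene"):
  I=get_image(n)["color"]
  a=I[200:350,250:450] if n=="side" else I[225:375,230:430]; cv2.imwrite(f"pics/{n}8.png",cv2.resize(a,None,fx=4,fy=4,interpolation=cv2.INTER_CUBIC))
E
```

```text
clock: 9.2
position: [0.5958, -0.2095, 0.0077]
ee_rot: [-0.704, 0.709, 0.033, 0.006]
contact_force: [-1.4, -0.4, -1.0]
width: 0.0
[-1.39244759 -0.43876482 -1.02723574]
[ 0.27 -0.01 -0.06] [ 0.055 -0.002  0.402]
```

View pics/side8.png

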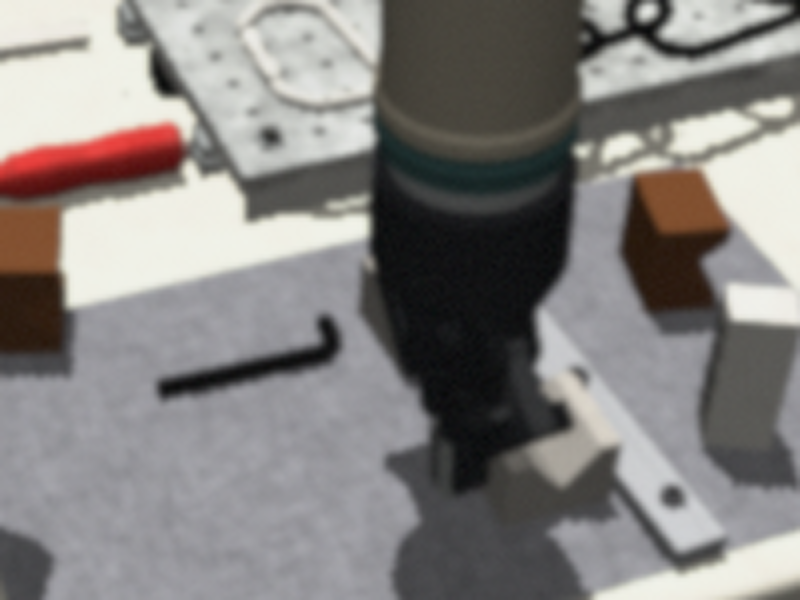

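View pics/scene8.png

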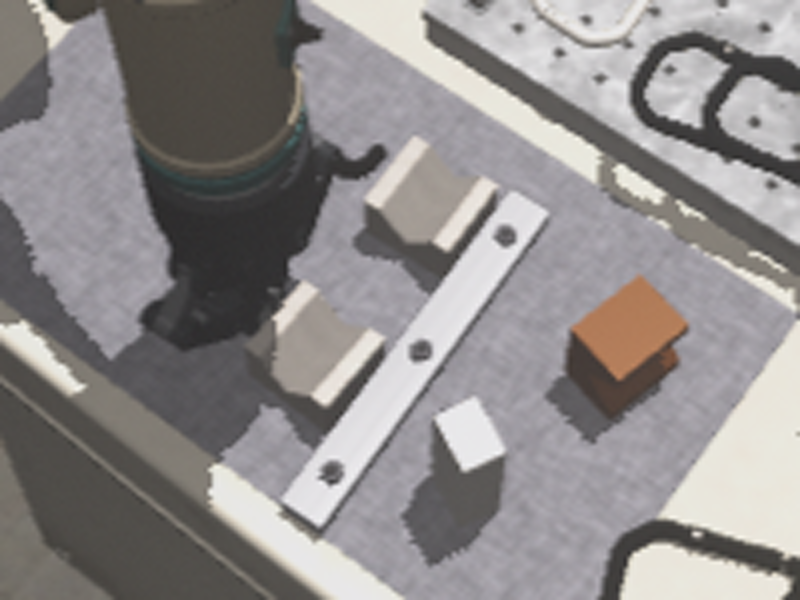

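```bash
python3 -m jog '[255,0.1,0,0,0,0,0,255,0.2,0,0,0,0,0,255,0.2,0,0,0,0,0]'; python3 -m jog '[255,0.1,0,0,0,0,0,255,0.1,0,0,0,0,0]';python3 -m jog '[255,0.1,0,0,0,0,0,255,0.1,0,0,0,0,0]'
```

```text
clock: 9.68
position: [0.596, -0.2095, 0.0078]
ee_rot: [-0.705, 0.709, 0.032, 0.005]
contact_force: [-4.4, -0.2, 0.4]
width: 0.0004
clock: 9.93
position: [0.5961, -0.2095, 0.0078]
ee_rot: [-0.705, 0.709, 0.032, 0.004]
contact_force: [-6.9, -1.6, 3.2]
width: 0.0002
clock: 10.18
position: [0.5962, -0.2095, 0.0078]
ee_rot: [-0.705, 0.709, 0.031, 0.004]
contact_force: [-8.6, -2.7, 3.2]
width: -0.0001
```

```bash
python3 -m jog '[255,0.2,0,0,0,0,0,255,0.4,0,0,0,0,0,255,0.4,0,0,0,0,0]'; python3 -m jog '[255,0.2,0,0,0,0,0,255,0.4,0,0,0,0,0,255,0.4,0,0,0,0,0]'
python3 - <<'E'
from h import *
import cv2
print(pose())
for n in("side","scene"):
  I=get_image(n)["color"]
  a=I[200:350,250:450] if n=="side" else I[225:375,230:430]; cv2.imwrite(f"pics/{n}9.png",cv2.resize(a,None,fx=4,fy=4,interpolation=cv2.INTER_CUBIC))
E
```

```text
clock: 10.55
position: [0.5963, -0.2094, 0.0078]
ee_rot: [-0.705, 0.709, 0.029, 0.001]
contact_force: [-16.8, -3.9, 8.5]
width: 0.0002
clock: 10.92
position: [0.5964, -0.2093, 0.0078]
ee_rot: [-0.705, 0.709, 0.027, -0.002]
contact_force: [-24.2, -7.2, 14.0]
width: -0.0001
(array([ 0.59642812, -0.20933723,  0.00782697]), array([[ 0.99854992,  0.03451973, -0.04130905],
       [ 0.04147908, -0.00422362,  0.99913045],
       [ 0.03431524, -0.99939509, -0.00564934]]))
```

View pics/scene9.png

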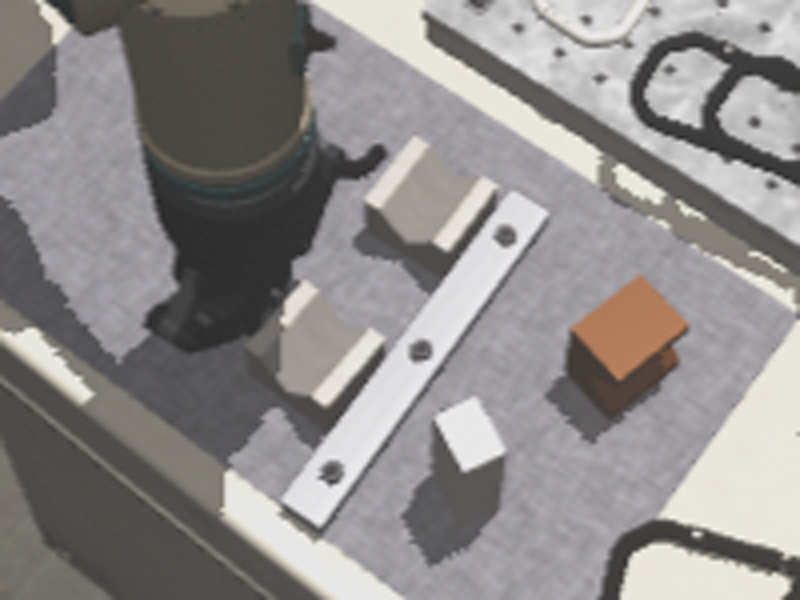

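View pics/side9.png

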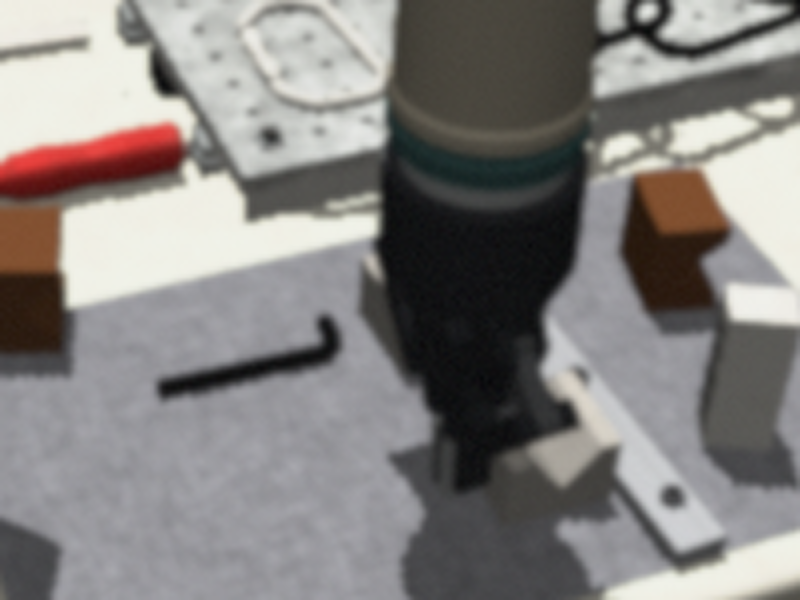

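```bash
python3 -m jog '[255,-0.6,0,0,0,0,0,255,-1.2,0,0,0,0,0,255,-2,0,0,0,0,0,255,-4,0,0,0,0,0,255,-6,-1,0,0,0,0,255,-8,-4,0,0,0,0,255,-12,-9,0,0,0,0,255,-16,-14,0,0,0,0,255,-18,-15,0,0,0,0,255,-18,-15,0,0,0,0]'
python3 - <<'E'
from h import *
import cv2
for n in("side","scene"):
  I=get_image(n)["color"]
  a=I[200:350,250:450] if n=="side" else I[225:375,230:430]; cv2.imwrite(f"pics/{n}10.png",cv2.resize(a,None,fx=4,fy=4,interpolation=cv2.INTER_CUBIC))
E
```

```text
clock: 12.28
position: [0.4187, -0.2154, 0.1503]
ee_rot: [-0.704, 0.71, 0.034, 0.008]
contact_force: [0.0, -0.2, -0.4]
width: -0.0001
```

View pics/scene10.png

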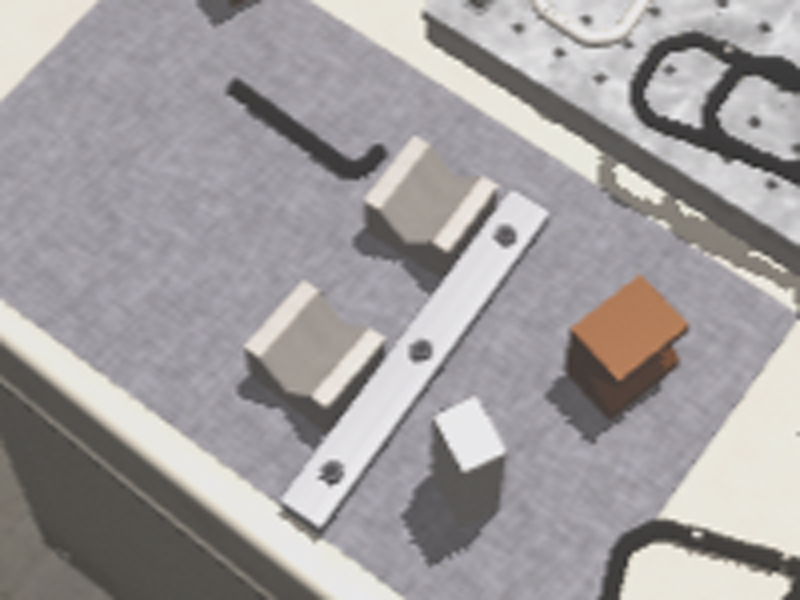

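View pics/side10.png

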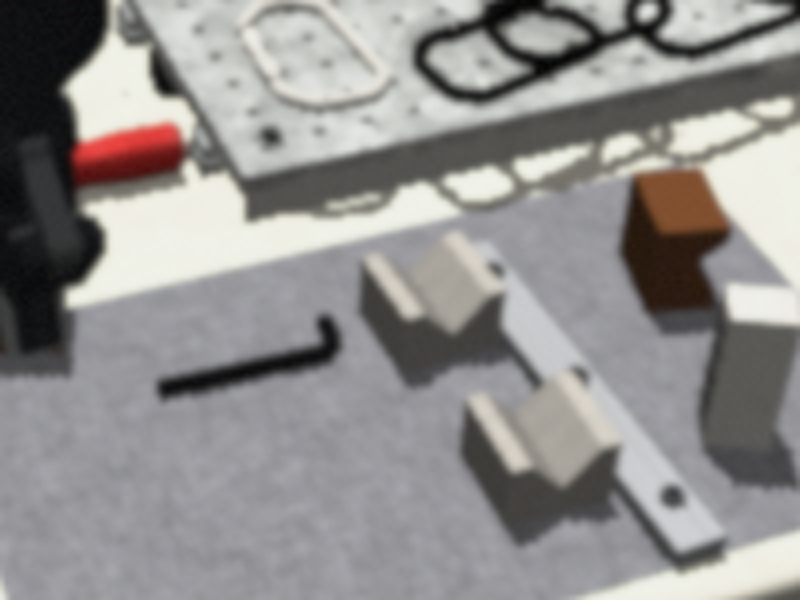

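Run:
```python
import cv2
for n,o in(("scene",(285,250)),("side",(335,250))):
    pass
from h import *
a=get_image("scene")["color"][255:335,285:365]; cv2.imwrite("pics/z1.png",cv2.resize(a,None,fx=8,fy=7.4,interpolation=cv2.INTER_CUBIC))
a=get_image("side")["color"][250:340,335:435]; cv2.imwrite("pics/z2.png",cv2.resize(a,None,fx=6.5,fy=6.5,interpolation=cv2.INTER_CUBIC))
```

```text
(no output)
```

View pics/z1.png

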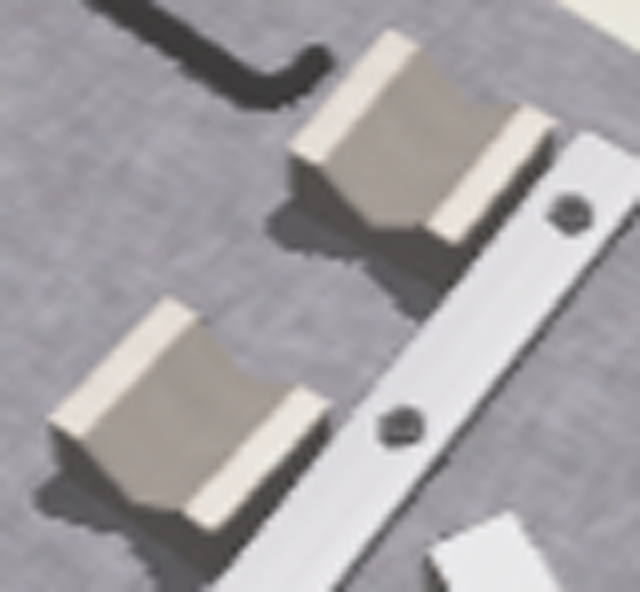

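View pics/z2.png

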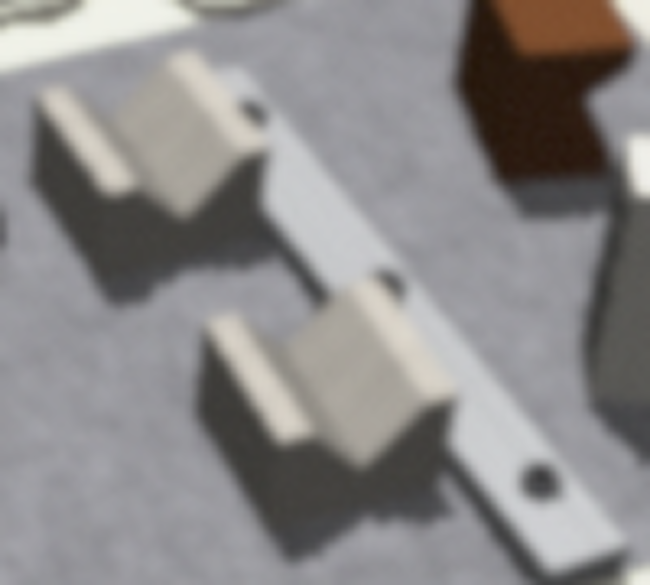

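Run:
```python
from h import *
S=get_image("scene");D=get_image("side")
s=lambda l,z:np.array([ray(S,(285+(x+.5)/8-.5,255+(y+.5)/7.4-.5),z)[:2] for x,y in l])
d=lambda l,z:np.array([ray(D,(335+(x+.5)/6.5-.5,250+(y+.5)/6.5-.5),z)[:2] for x,y in l])
nm={"mate":(s([(388,30),(290,150),(555,122),(460,243)],.034),d([(40,97),(108,194),(190,50),(268,145)],.034)),
"block":(s([(168,297),(50,420),(330,405),(212,532)],.034),d([(207,322),(280,440),(368,282),(455,395)],.034))}
O=np.array([.658,-.1765]);th=np.radians(2.2);ex=np.array([np.cos(th),np.sin(th)]);ey=np.array([-ex[1],ex[0]])
for k,v in nm.items():
  for M in v:
    y=M[0]+M[2]-M[1]-M[3]; c=M.mean(0)-O
    print(k,"centre rail x,y mm",(c@ex*1e3).round(1),(c@ey*1e3).round(1),"yaw",np.degrees(np.arctan2(-y[0],y[1])).round(2))
print("rail line side", d([(325,305),(445,460),(555,575)],.012))
print("rail line scene", s([(585,130),(215,590)],.012))
```

```text
mate centre rail x,y mm -26.9 64.8 yaw 3.19
mate centre rail x,y mm -25.9 62.5 yaw 2.31
block centre rail x,y mm -27.5 -33.2 yaw -1.34
block centre rail x,y mm -27.0 -35.2 yaw -0.06
rail line side [[ 0.65375089 -0.17648271]
 [ 0.6562339  -0.23656343]
 [ 0.66277253 -0.27910953]]
rail line scene [[ 0.65376428 -0.07740672]
 [ 0.66038048 -0.23872529]]
```

Run:
```python
from h import *
O=np.array([.658,-.1765]);th=np.radians(2.2);ex=np.array([np.cos(th),np.sin(th)]);ey=np.array([-ex[1],ex[0]])
P,R=pose();print(P,R.round(3))
T=np.array([0,0,0])
for u in (-.10,-.07,-.0615):
  p=O+ex*u+ey*-.046; print(p,*togo([*p,.008],th))
```

```text
[ 0.41978954 -0.21495361  0.14744122] [[ 0.998  0.055 -0.039]
 [ 0.039 -0.004  0.999]
 [ 0.054 -0.998 -0.007]]
[ 0.55983955 -0.22630488] [13.17 14.69 -1.58] [0.047 0.003 0.39 ]
[ 0.58981744 -0.22515324] [16.17 14.86 -1.58] [0.047 0.003 0.39 ]
[ 0.59831117 -0.22482694] [17.02 14.9  -1.58] [0.047 0.003 0.39 ]
```

```bash
python3 -m jog '[255,5,3,-1.6,0.05,0,0,255,9,7,-1.6,0.05,0,0,255,12,11.5,-1.6,0.05,0,0,255,13,14.7,-1.6,0.05,0,0,255,13.2,14.7,-1.6,0.05,0,0,255,14.5,14.8,-1.6,0.05,0,0,255,15.5,14.8,-1.6,0.05,0,0,255,16,14.9,-1.6,0.05,0,0,255,16.2,14.9,-1.6,0.05,0,0,255,16.2,14.9,-1.6,0.05,0,0]'
python3 - <<'E'
from h import *
O=np.array([.658,-.1765]);th=np.radians(2.2);ex=np.array([np.cos(th),np.sin(th)]);ey=np.array([-ex[1],ex[0]])
P,R=pose();print((P[:2]-O)@ex,(P[:2]-O)@ey, P[2])
E
python3 -m jog '[255,0.2,0,0,0,0,0,255,0.4,0,0,0,0,0,255,0.6,0,0,0,0,0,255,0.6,0,0,0,0,0]'
```

```text
clock: 13.82
position: [0.5897, -0.2257, 0.0089]
ee_rot: [0.707, -0.707, -0.033, -0.006]
contact_force: [-0.0, 0.6, -0.8]
width: 0.0002
-0.07009909636846197 -0.04654192051927941 0.008882382618893594
clock: 14.32
position: [0.5956, -0.2255, 0.0088]
ee_rot: [0.707, -0.706, -0.033, -0.006]
contact_force: [-0.6, -0.9, 0.3]
width: 0.0001
```

```bash
python3 -m jog '[255,0.1,0,0,0,0,0,255,0.2,0,0,0,0,0,255,0.2,0,0,0,0,0]'; python3 -m jog '[255,0.1,0,0,0,0,0,255,0.2,0,0,0,0,0,255,0.2,0,0,0,0,0]';python3 -m jog '[255,0.1,0,0,0,0,0,255,0.2,0,0,0,0,0,255,0.2,0,0,0,0,0]'
python3 - <<'E'
from h import *
import cv2
P,R=pose();print(R.round(3))
a=get_image("scene")["color"][255:335,285:365]; cv2.imwrite("pics/z3.png",cv2.resize(a,None,fx=8,fy=7.4,interpolation=cv2.INTER_CUBIC))
E
```

```text
clock: 14.7
position: [0.5958, -0.2255, 0.0087]
ee_rot: [0.707, -0.706, -0.032, -0.004]
contact_force: [-6.0, -2.6, 2.4]
width: -0.0002
clock: 15.08
position: [0.5962, -0.2256, 0.0088]
ee_rot: [0.707, -0.706, -0.031, -0.003]
contact_force: [-9.7, -3.4, 5.5]
width: -0.0001
clock: 15.45
position: [0.5966, -0.2258, 0.0088]
ee_rot: [0.707, -0.707, -0.03, -0.002]
contact_force: [-11.3, -4.1, 6.4]
width: -0.0002
[[ 0.998  0.045 -0.04 ]
 [ 0.04   0.002  0.999]
 [ 0.045 -0.999 -0.   ]]
```

View pics/z3.png

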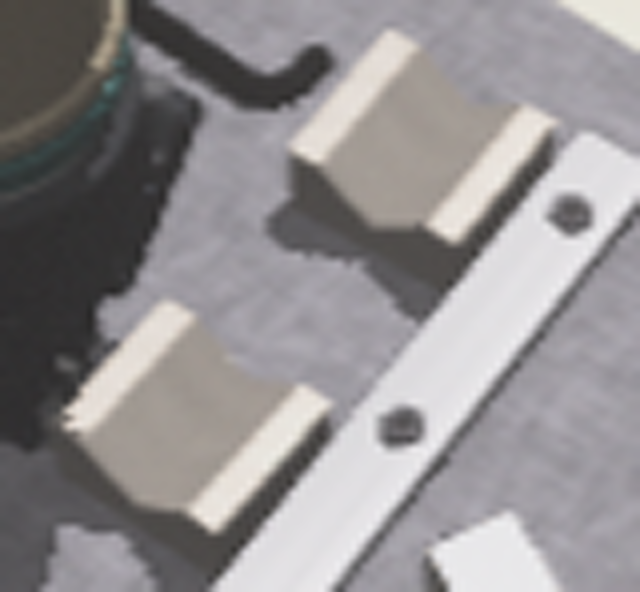

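```bash
python3 -m jog '[255,0.2,0,0,0,0,0,255,0.4,0,0,0,0,0,255,0.4,0,0,0,0,0]'; python3 -m jog '[255,0.2,0,0,0,0,0,255,0.4,0,0,0,0,0,255,0.4,0,0,0,0,0]'
python3 - <<'E'
from h import *
import cv2
P,R=pose();print(R.round(3))
a=get_image("scene")["color"][255:335,285:365]; cv2.imwrite("pics/z4.png",cv2.resize(a,None,fx=8,fy=7.4,interpolation=cv2.INTER_CUBIC))
a=get_image("side")["color"][230:340,335:435]; cv2.imwrite("pics/z5.png",cv2.resize(a,None,fx=5.4,fy=5.4,interpolation=cv2.INTER_CUBIC))
E
```

```text
clock: 15.88
position: [0.5972, -0.2261, 0.0089]
ee_rot: [0.707, -0.707, -0.028, 0.001]
contact_force: [-19.2, -7.2, 11.3]
width: 0.0001
clock: 16.25
position: [0.5975, -0.2263, 0.0089]
ee_rot: [0.707, -0.707, -0.026, 0.004]
contact_force: [-26.7, -10.0, 15.9]
width: -0.0001
[[ 0.999  0.031 -0.043]
 [ 0.043  0.001  0.999]
 [ 0.031 -1.     0.   ]]
```

View pics/z4.png

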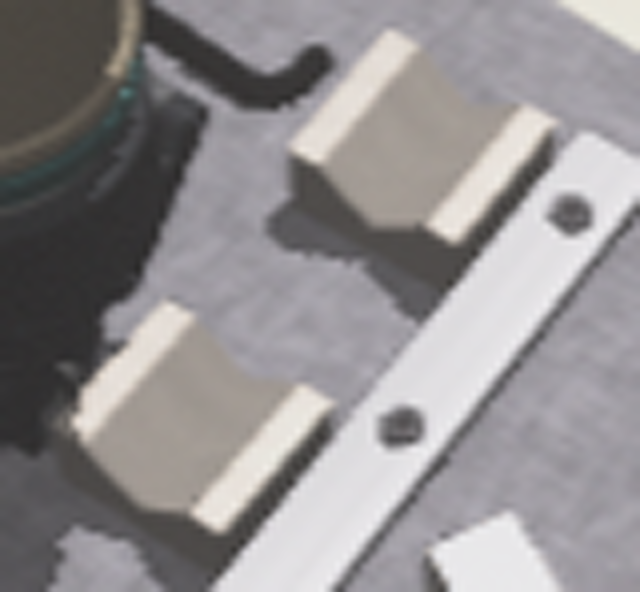

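View pics/z5.png

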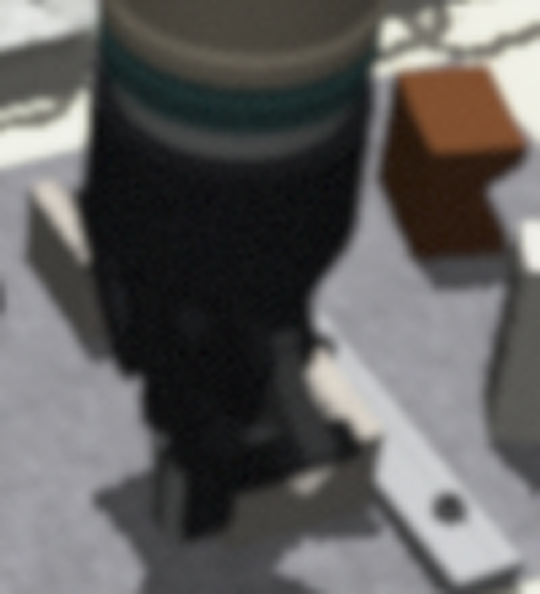

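```bash
python3 -m jog '[255,0,-0.3,-0.2,0,0,0,255,0.2,-0.6,-0.4,0,0,0,255,0.2,-0.6,-0.4,0,0,0]'; python3 -m jog '[255,0.2,-0.2,0,0,0,0,255,0.4,-0.3,0,0,0,0,255,0.4,-0.3,0,0,0,0]'
python3 - <<'E'
from h import *
import cv2
P,R=pose();print(R.round(3))
a=get_image("scene")["color"][255:335,285:365]; cv2.imwrite("pics/z6.png",cv2.resize(a,None,fx=8,fy=7.4,interpolation=cv2.INTER_CUBIC))
E
```

```text
clock: 16.73
position: [0.5987, -0.2276, 0.012]
ee_rot: [0.709, -0.705, -0.025, 0.004]
contact_force: [-21.2, -5.8, 1.1]
width: -0.0002
clock: 17.1
position: [0.5991, -0.2276, 0.0142]
ee_rot: [0.709, -0.705, -0.023, 0.007]
contact_force: [-26.9, -6.4, 2.1]
width: -0.0001
[[ 0.999  0.022 -0.043]
 [ 0.043  0.007  0.999]
 [ 0.022 -1.     0.006]]
```

View pics/z6.png

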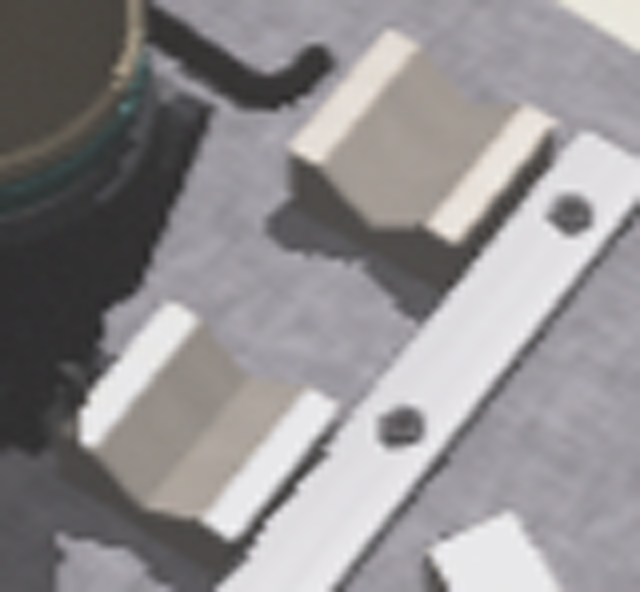

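```bash
python3 -m jog '[255,-0.6,0,0,0,0,0,255,-1.4,0.2,0,0,0,0,255,-2.2,0.3,0,0,0,0,255,-3,0.3,0,0,0,0,255,-5,0.3,0,0,0,0,255,-6,0.3,0,0,0,0]'
python3 - <<'E'
from h import *
import cv2
P,R=pose();print(R.round(3))
a=get_image("scene")["color"][255:335,285:365]; cv2.imwrite("pics/z7.png",cv2.resize(a,None,fx=8,fy=7.4,interpolation=cv2.INTER_CUBIC))
a=get_image("side")["color"][230:340,335:435]; cv2.imwrite("pics/z8.png",cv2.resize(a,None,fx=5.4,fy=5.4,interpolation=cv2.INTER_CUBIC))
E
```

```text
clock: 17.9
position: [0.5554, -0.2309, 0.013]
ee_rot: [0.707, -0.707, -0.033, -0.006]
contact_force: [-0.0, -0.2, -0.1]
width: 0.0002
[[ 0.998  0.056 -0.038]
 [ 0.038  0.001  0.999]
 [ 0.056 -0.998 -0.001]]
```

View pics/z7.png

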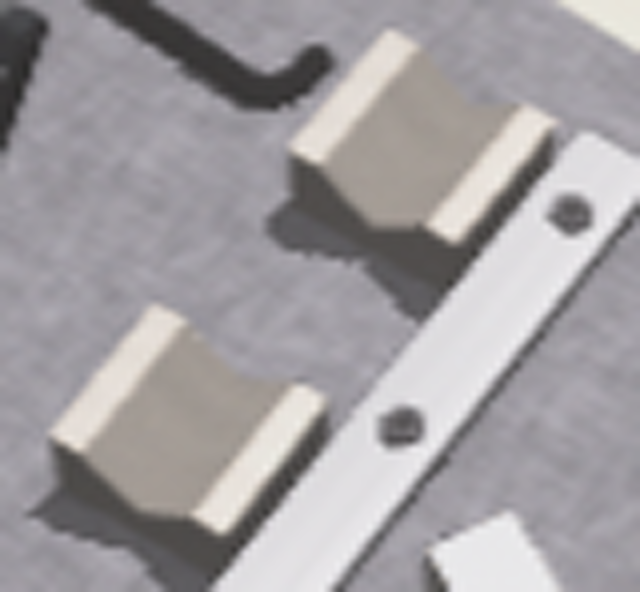

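View pics/z8.png

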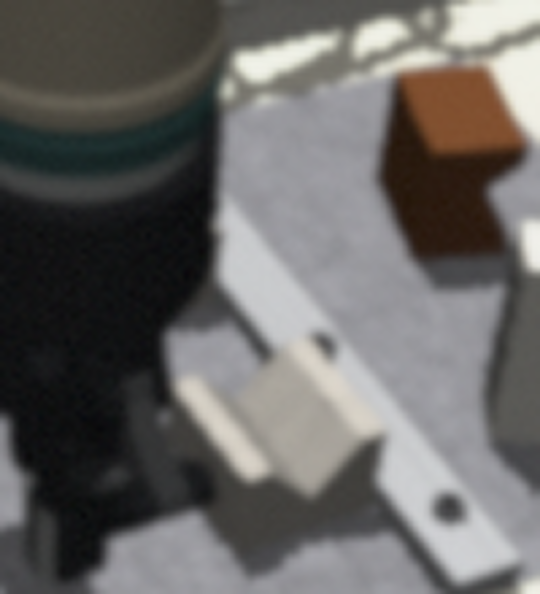

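```bash
python3 -m jog '[255,-4,-3,0,0,0,0,255,-8,-8,0,0,0,0,255,-12,-12,0,0,0,0,255,-12,-12,0,0,0,0]'
cat > c.py <<'E'
from h import *
import cv2,sys
S=get_image("scene");D=get_image("side")
a=S["color"][255:335,285:365]; cv2.imwrite(sys.argv[1]+"a.png",cv2.resize(a,None,fx=8,fy=7.4,interpolation=cv2.INTER_CUBIC))
a=D["color"][250:340,335:435]; cv2.imwrite(sys.argv[1]+"b.png",cv2.resize(a,None,fx=6.5,fy=6.5,interpolation=cv2.INTER_CUBIC))
E
python3 c.py pics/e
```

```text
clock: 18.5
position: [0.4295, -0.237, 0.1292]
ee_rot: [-0.705, 0.708, 0.034, 0.008]
contact_force: [0.3, 0.1, 0.2]
width: 0.0001
```

View pics/ea.png

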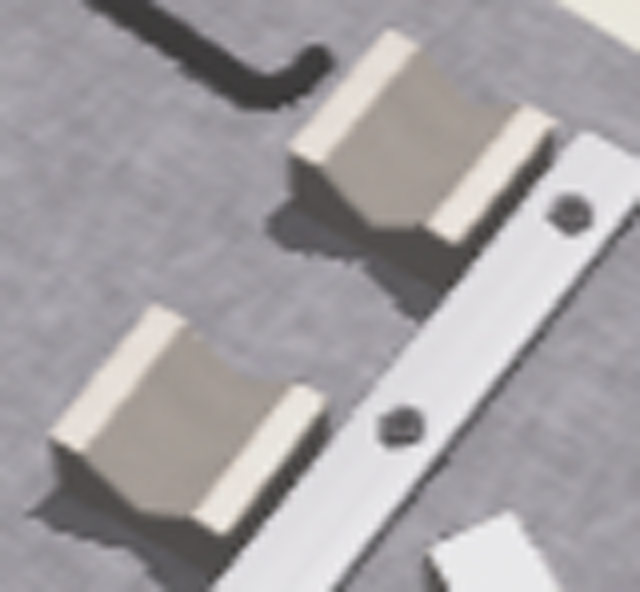

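View pics/eb.png

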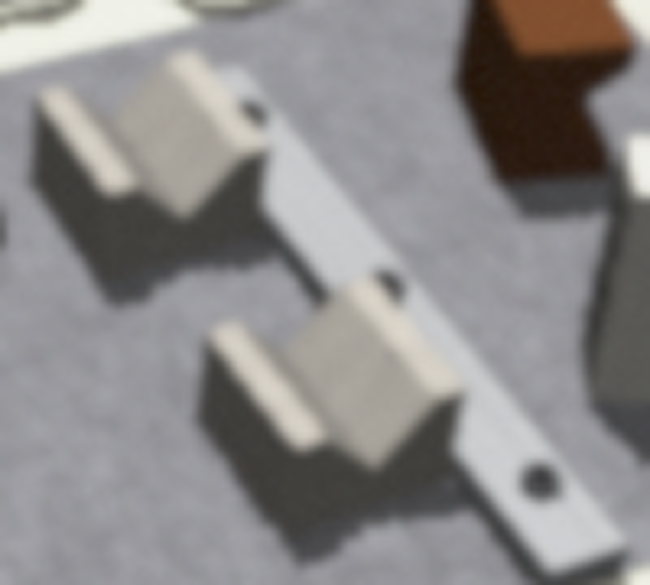

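```bash
cat > f.py <<'E'
from h import *
import cv2
O=np.array([.658,-.1765]);th=np.radians(2.2);ex=np.array([np.cos(th),np.sin(th)]);ey=np.array([-ex[1],ex[0]])
def plane(n,x0,y0,w,h):
    # rectify plane z=.034 around rail: 0.2mm/px, via homography
    d=get_image(n); K,R,t=d["mtx"],d["R"],d["t"]
    s=2e-4
    A=np.array([[s*ex[0],s*ey[0],0],[s*ex[1],s*ey[1],0],[0,0,0]])
    o=O+ex*x0+ey*y0
    A=np.c_[A[:,0],A[:,1],[o[0],o[1],.034]]
    H=K@np.c_[R@A[:,0],R@A[:,1],R@A[:,2]+t]
    return cv2.warpPerspective(d["color"],np.linalg.inv(H),(w,h),flags=cv2.INTER_LINEAR)
for n in("scene","side"):
    I=plane(n,-.07,-.08,420,900); cv2.imwrite(f"pics/p_{n}.png",cv2.resize(I.transpose(1,0,2)[:, ::-1],(800,373)))
E
python3 f.py
```

```text
(no output)
```

View pics/p_scene.png

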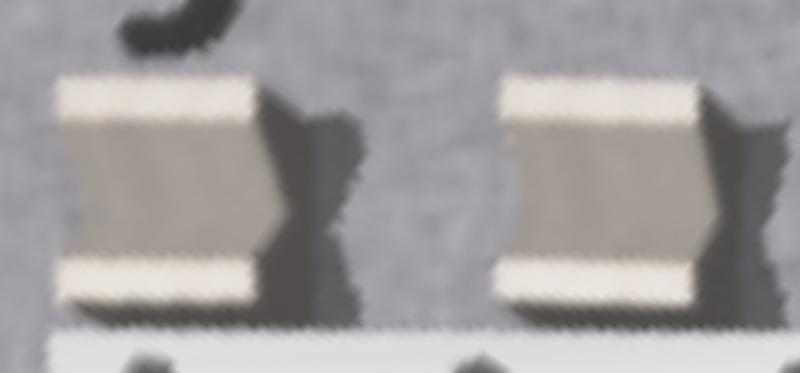

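View pics/p_side.png

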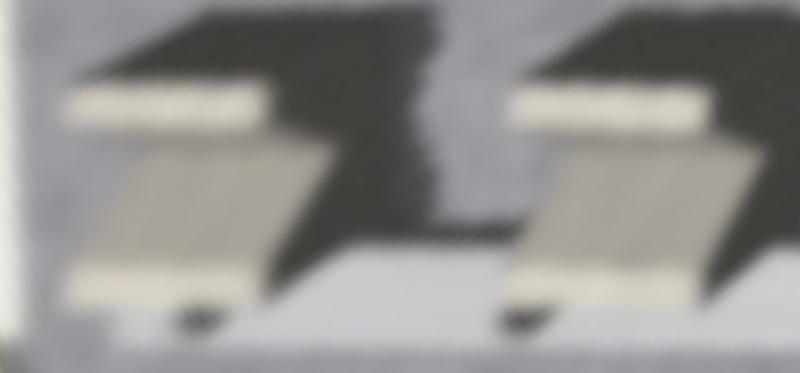

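```bash
cat >> f.py <<'E'
    print(n)
    hsv=cv2.cvtColor(cv2.GaussianBlur(I,(0,0),2),cv2.COLOR_BGR2GRAY)
    b=I.astype(int); m=((hsv>195)&(b[...,2]-b[...,0]>6)).astype(np.uint8)
    m=cv2.morphologyEx(m,cv2.MORPH_OPEN,np.ones((7,7)))
    for c in cv2.findContours(m,0,2)[0]:
        if cv2.contourArea(c)<3000: continue
        (cx,cy),(w,h),a=cv2.minAreaRect(c); a=a if w<h else a-90
        p=c[:,0]; r=p[p[:,1].argsort()]
        # far & near boundary lines by columns
        y0,y1=p[:,1].min()+25,p[:,1].max()-25
        sub=m*0; cv2.drawContours(sub,[c],-1,1,-1)
        ys=np.arange(y0,y1); e=[(np.nonzero(sub[y])[0].min(),np.nonzero(sub[y])[0].max()) for y in ys]
        e=np.array(e); k0=np.polyfit(ys,e[:,0],1)[0];k1=np.polyfit(ys,e[:,1],1)[0]
        print("land x %.1f..%.1f y %.1f size %.1fx%.1f tilt deg %.2f %.2f"%(-70+e[:,0].mean()*.2,-70+e[:,1].mean()*.2,-80+cy*.2,w*.2,h*.2,-np.degrees(k0),-np.degrees(k1)))
E
python3 f.py
```

```text
scene
land x -11.3..-3.3 y 65.3 size 43.4x8.4 tilt deg 0.42 0.21
land x -52.2..-43.6 y 65.1 size 9.1x43.4 tilt deg 0.58 0.56
land x -10.9..-2.8 y -33.3 size 8.6x43.6 tilt deg 1.84 1.72
land x -51.8..-43.2 y -34.7 size 9.4x43.4 tilt deg 1.16 2.26
side
land x -8.6..-1.9 y 63.6 size 38.8x8.4 tilt deg 1.00 -6.68
land x -47.9..-43.7 y 62.9 size 37.4x4.8 tilt deg 0.19 1.41
land x -8.3..-1.1 y -34.3 size 8.5x41.6 tilt deg 2.71 6.84
land x -47.8..-43.1 y -36.4 size 5.6x39.3 tilt deg 1.53 2.89
```

Run:
```python
from h import *
O=np.array([.658,-.1765]);th=np.radians(2.2);ex=np.array([np.cos(th),np.sin(th)]);ey=np.array([-ex[1],ex[0]])
for u in (-.10,-.066):
  p=O+ex*u+ey*-.026; print(p,*togo([*p,.008],th))
```

```text
[ 0.55907179 -0.20631962] [12.36 12.36  2.41] [-0.005  0.005  0.388]
[ 0.59304673 -0.20501443] [15.76 12.54  2.4 ] [-0.005  0.005  0.388]
```

```bash
python3 -m jog '[255,5,2,2.4,0,0,0,255,9,6,2.4,0,0,0,255,12,10,2.4,0,0,0,255,12.4,12.4,2.4,0,0,0,255,12.4,12.4,2.4,0,0,0,255,14,12.4,2.4,0,0,0,255,15,12.5,2.4,0,0,0,255,15.5,12.5,2.4,0,0,0,255,15.8,12.5,2.4,0,0,0,255,15.8,12.5,2.4,0,0,0]'; python3 -m jog '[255,0.1,0,0,0,0,0,255,0.2,0,0,0,0,0,255,0.2,0,0,0,0,0]'; python3 -m jog '[255,0.1,0,0,0,0,0,255,0.2,0,0,0,0,0,255,0.2,0,0,0,0,0]'
```

```text
clock: 20.05
position: [0.593, -0.2056, 0.0101]
ee_rot: [0.707, -0.707, -0.033, -0.006]
contact_force: [1.1, -0.3, -0.3]
width: 0.0001
clock: 20.42
position: [0.5949, -0.2055, 0.0099]
ee_rot: [0.707, -0.707, -0.033, -0.006]
contact_force: [-0.2, -0.8, 0.9]
width: 0.0002
clock: 20.8
position: [0.5963, -0.2054, 0.0098]
ee_rot: [0.707, -0.706, -0.033, -0.005]
contact_force: [-2.4, -1.0, 0.6]
width: 0.0
```

```bash
python3 -m jog '[255,0.1,0,0,0,0,0,255,0.2,0,0,0,0,0,255,0.2,0,0,0,0,0]'; python3 f.py; python3 -m jog '[255,0.1,0,0,0,0,0,255,0.2,0,0,0,0,0,255,0.2,0,0,0,0,0]';  python3 f.py
```

```text
clock: 21.18
position: [0.5969, -0.2049, 0.0098]
ee_rot: [0.707, -0.706, -0.032, -0.004]
contact_force: [-5.7, -0.2, 3.6]
width: -0.0001
scene
land x -11.2..-3.3 y 65.3 size 43.4x8.4 tilt deg 0.55 0.24
land x -52.2..-43.6 y 65.0 size 43.2x9.0 tilt deg 0.55 0.55
land x -50.0..-43.2 y -23.5 size 7.6x20.5 tilt deg 6.18 -0.44
land x -10.5..-2.5 y -33.6 size 8.6x43.6 tilt deg 1.02 0.73
side
land x -7.5..-0.6 y -34.5 size 41.4x8.2 tilt deg -1.43 4.39
clock: 21.65
position: [0.5971, -0.2046, 0.0098]
ee_rot: [0.708, -0.706, -0.031, -0.003]
contact_force: [-10.6, -0.9, 5.7]
width: -0.0001
scene
land x -11.2..-3.3 y 65.3 size 43.4x8.4 tilt deg 0.53 0.12
land x -52.2..-43.6 y 65.0 size 43.2x9.0 tilt deg 0.59 0.58
land x -49.4..-43.0 y -23.1 size 7.7x20.7 tilt deg 18.17 0.00
land x -10.4..-2.4 y -33.6 size 8.5x43.6 tilt deg 0.45 0.04
side
land x -7.2..-0.4 y -34.6 size 41.6x8.4 tilt deg -3.42 4.51
```

View pics/p_scene.png

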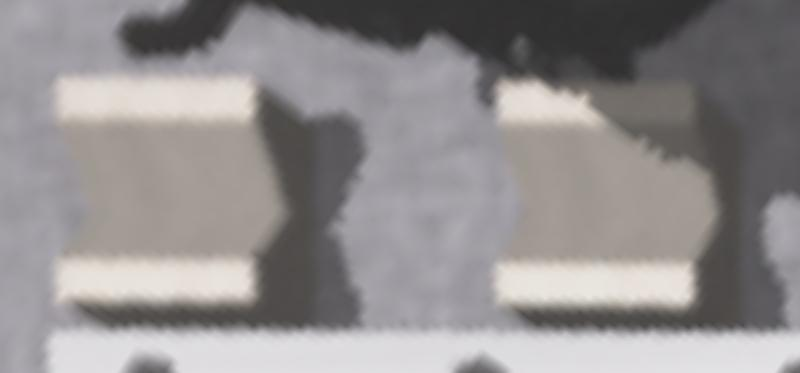

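```bash
python3 -m jog '[255,-0.5,0,0,0,0,0,255,-1,0,0,0,0,0,255,-1.5,0,0,0,0,0,255,-2.5,0,0,0,0,0,255,-5,0,0,0,0,0,255,-8,-3,0,0,0,0,255,-12,-8,0,0,0,0,255,-16,-13,0,0,0,0,255,-17,-14,0,0,0,0,255,-17,-14,0,0,0,0]'; python3 f.py; python3 c.py pics/g;python3 -c "
from h import *;import cv2;cv2.imwrite('pics/full.png',get_image('scene')['color'])"
```

```text
clock: 23.0
position: [0.4236, -0.2123, 0.1412]
ee_rot: [-0.706, 0.707, 0.033, 0.007]
contact_force: [0.0, -0.0, -0.9]
width: -0.0
scene
land x -11.2..-3.3 y 65.3 size 43.4x8.4 tilt deg 0.44 0.20
land x -52.2..-43.6 y 65.1 size 9.1x43.4 tilt deg 0.56 0.57
land x -10.4..-2.3 y -33.6 size 8.5x43.6 tilt deg 0.52 0.09
land x -51.3..-42.7 y -33.9 size 43.4x9.2 tilt deg 0.54 0.74
side
land x -8.6..-1.9 y 63.7 size 38.6x8.6 tilt deg 1.02 -6.86
land x -47.8..-43.7 y 63.1 size 4.7x37.4 tilt deg 0.12 1.76
land x -7.9..-0.5 y -34.7 size 8.5x41.5 tilt deg 1.34 4.16
land x -47.3..-42.7 y -35.7 size 39.4x5.4 tilt deg 0.57 1.40
```

View pics/p_scene.png

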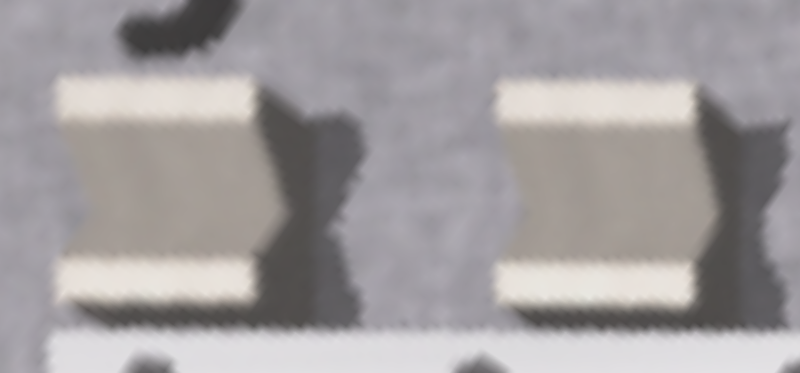

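View pics/gb.png

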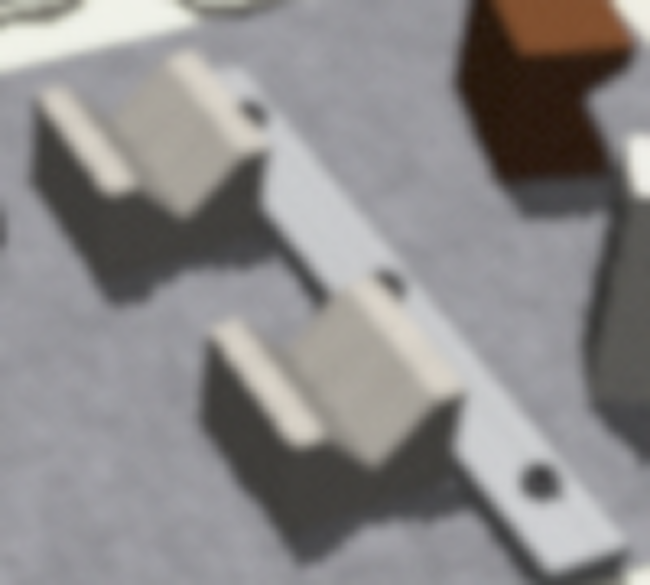

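View pics/full.png

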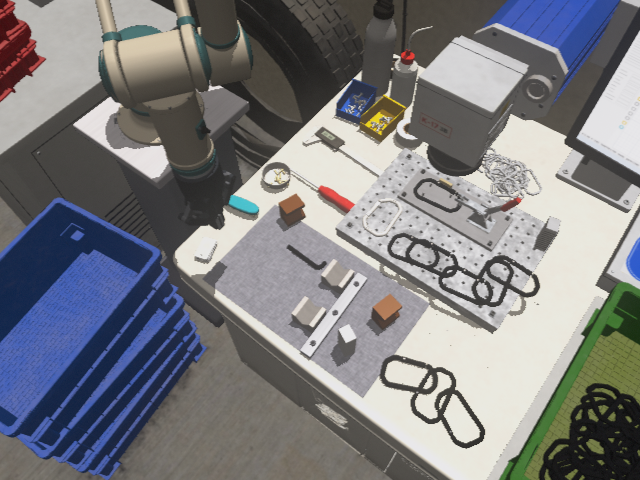

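Both blocks now have the same yaw to within about 0.1°. The block is flat against the rail, the bystanders are where they started, and the arm is clear.

```bash
python3 -c "
from rig import *;print(sign_off(), get_state()['clock'])"
```

```text
the job is handed in; nothing more can be done
the job is handed in; nothing more can be done
```

The V block is tipped onto its base with the groove up and pushed square against the front of the stop rail, to the right of the other block. I handed the job in at about 23 s.

**What I did:** I tipped the block by pushing on the upper land with shut fingers, following its arc, until it fell onto its base. I then pushed it low to the rail. After the first push to the rail it sat about 3.5° out of square, so I pushed its right end, then made a gentle push just left of its centre.

**Last checks (scene camera):**
- **Squareness:** the block's lands lie at 0.5° (near edge of the near land 0.5°, far edge 0.7°), against 0.4–0.6° for the other block, so it is square to it.
- **Against the rail:** it reads 0.8–0.9 mm farther in than the other block. That fits an error of about 0.5° in my measured rail angle rather than a real offset. The fingers also met firm resistance at the rail, about 10 N.
- **Position:** its centre is about 34 mm right of the rail's middle, and the gap to the other block is about 54 mm.
- **Everything else:** the other block reads the same before and after to 0.1 mm. By eye, the bystanders are where they started.

**What went wrong or disagreed:**
- **Brief tilt:** in the second correction I raised the fingers slightly at about 27 N. The picture's shading suggests the block tilted for a moment against the rail. It was flat again once I backed off, and the last push was gentler.
- **Side camera:** its yaw readings are noisier and not reliable on their own, because the lands are partly hidden in that view.

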